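# Fish the dropped connecting rod out of the gap between the stock bins

### The job

A steel connecting rod has slipped down into one of the two narrow gaps between the three grey stock bins in the middle of the table. Pull it out by the end that sticks up and put it in the open grey bin that already holds connecting rods, letting go only once it is down inside that bin. Leave the orange spacer plate in the other gap where it is.

Things in the scene. Friction and masses are not known exactly. Their poses are not given: they have to be found in the camera images.
- rod_mid (a point): Steel connecting rod to retrieve, upright in either gap, loose (2 mm of room each side), small end up, 135 mm tall, 0.3-0.6 kg. Point: its centre, 67.5 mm below its top; z up the rod, y its thickness (across the gap), x along the gap. Big end, lower 56 mm: 56 wide, 18 thick. Shank 24 x 12. Small end, top 34 mm: flat eye 34 across, 18 thick, the part to grip. Top 40 mm proud of the bin rims.
- bin_row: Row of three grey stock bins, fixed. Origin: table height, centre of the middle bin; x runs along the gaps, y across them, z up. Each bin is 170 mm long (x), 90 mm wide (y), 95 mm high, walls 4 mm. The two gaps are 22 mm wide, as long and deep as the bins, their middles at y = +56 and -56 mm. The parts in these bins lie well below the rims.
- rod_bin: Open grey bin for connecting rods, fixed, left or right of the row: 170 (x) x 190 (y) mm, 75 mm high, walls and floor 5 mm. Origin: table height, under its centre; z up. Two more rods lie flat in it, reaching 24 mm above the table. The like bin on the other side of the row, with aluminium pulleys, is the wrong one.
- spacer_mid (a point): Orange plastic spacer plate upright in the other gap, to be left alone: 60 mm wide along the gap, 14 mm thick, 130 mm tall, 35 mm proud of the bin rims. Point: its centre, 65 mm above its foot; z up, y across the gap.
There are look-alikes about, which are no part of the job. Leave any blue, turquoise or yellow look-alike of the part that bears rod_mid alone.

How it is judged:
On the way, in this order (a step that is already met when the one before it is completed fails the run):
1. the rod has been lifted out of the gap and is held (z of rod_mid in the frame of bin_row above 0.16 m and contact force between the fingers and rod above 0.5 N), for 0.1 s.
2. the rod, still held, reaches down inside the rod bin (z of rod_mid in the frame of rod_bin below 0.135 m and x of rod_mid in the frame of rod_bin between -0.08 and 0.08 m and y of rod_mid in the frame of rod_bin between -0.09 and 0.09 m and contact force between the fingers and rod above 0.5 N), for 0.1 s.
At the end, for the whole second after the job is handed in: The rod lies or leans at rest inside the rod bin, in any attitude: its centre is within the bin's inner walls (80 mm of the bin's centre along x, 90 mm along y) and less than 80 mm above the table. The spacer plate is still in its gap, its centre within 25 mm of where it was (z of rod_mid in the frame of rod_bin below 0.08 m and x of rod_mid in the frame of rod_bin between -0.08 and 0.08 m and y of rod_mid in the frame of rod_bin between -0.09 and 0.09 m and linear speed of rod below 0.03 m/s and distance of spacer_mid from where it was at the start of the episode below 0.025 m); the robot touches nothing.
It fails at once if the orange spacer plate is pulled out or moved by more than 25 mm (distance of spacer_mid from where it was at the start of the episode above 0.025 m).
It also fails if it takes over 37 s, if anything falls off the work surface, if the arm or the gripper's body presses on something with over 40 N, if the wrist force passes 120 N, or if a joint passes its speed limit or range.

### The arm

A 6-joint arm with a two-finger parallel gripper is mounted at the origin on the work surface. World frame = base frame: x ahead of the robot, y to its left, z up, the work surface at z = 0. Lengths are in m, angles in rad, forces in N, time in s.
With the tool pointing down it reaches from about 0.225 to 0.875 m from the base axis. Payload 3.4 kg.
Tool frame: the origin (TCP) lies between the finger pads; the fingertips stand 8 mm ahead of it and the grasp point (between the pads) lies 11 mm behind it; z points along the fingers, y is the line along which they close (so a half turn about z gives the same grasp; the last joint's range is limited). The gripper opens to 85 mm and grips with 20 to 120 N. Pads are 22 mm wide; open, the fingers measure 114 mm over their backs; the gripper's body (76 mm by 85 mm) begins 54 mm behind the grasp point. The pads swing forward as they close: fully open they stand 13 mm farther back than shut.
Start: joints at [-1.371, 0.276, 1.505, -0, 1.361, -0.121], TCP at [0.181, -0.546, 0.239] pointing down, gripper open.
Joint ranges: [-2.89, 2.89], [-0.75, 2.08], [0.22, 2.7], [-1.18, 4.32], [0.11, 2.71], [-2.7, 2.7]. Speed limits (rad/s): [2.57, 2.57, 3.14, 3.14, 3.14, 3.14].

### API

Orientations are given as a unit quaternion [w, x, y, z].
In Python, from rig import manip, optics, finder gives the robot as it stands.
- The arm moves only by the tool servo_tool, never from a script. Its argument "increments" is a list of rows, each a list of 7 numbers: the shift along the tool's x, y, z in cm, then the turn, a rotation vector about the tool's x, y, z in degrees, then the closure, from -1 (fully open) to 1 (shut). In form: [[x, y, z, rx, ry, rz, gripper], ...]. A call has exactly 5 rows; each row shifts and turns the commanded pose from where the row before left it, along the tool's axes as they then stand; what a row does not reach is not made up. A row lasts 1/10 s, in which the tool goes at most 50 mm and 8.59 degrees, less where a joint would pass 70% of its speed; a pose out of reach is approached as far as the arm can. A call is refused whole if a number of a shift passes 5 or a number of a turn 8.59, either way. A call with a gripper value outside its range is refused whole. The fingers move at their own pace and stop on an object; "squeeze" is the grip in N (left out, the last holds). Time passes only in rows, so rows that do not move let the fingers close, or fill a call up. It gives the time, the measured TCP pose, the force, the opening and the grip force at its end, in the units of the state.
- manip.get_state(): the state, without advancing time (a new reading comes with each control period).
- optics.get_image(name): name is "side" or "top"; returns the picture (400x640x3 uint8, red, green, blue); there is no depth.
- optics.get_calibration(name): a dict with "fov_y" (degrees; the focal length in pixels is half the picture's height over the tangent of half this angle, whatever the lens; pixels are square), "cx", "cy" (the principal point, pixels), "world_to_cam" (4x4, takes a point from world to camera coordinates). Camera axes: x right, y down, z forward; pixel columns grow to the right and rows downward; lengths in m; the calibration is good to about 2 mm. A picture is of the moment at which its call begins. get_calibration takes no time and is no camera call.
- manip.sign_off(): hands the job in; it is judged then, once.
Trained networks look in the newest picture that a camera, given by its name, has taken for a name from the list of things; names that differ only in an ending like _2 or _b are one class to them, and where a whole thing is asked for, a point or a joint stands for the part that bears it (a point fixed in the world has none). Each returns a list of dicts, best first, with "p" (0 to 1); they miss things now and then, are a little off and sometimes report something else, mostly with a low value. They report only what shows in the picture. A call takes as long as a camera call. They do not tell look-alikes from the thing itself.
- finder.silhouettes(label, camera): "region" (400x640 bool, what is visible of it) and "box" ([centre column, centre row, width, height] in pixels, round what is visible of it).
- finder.tip_of(label, camera): "at" ([column, row] in pixels: a listed point, or the origin of a listed thing).
The state is a dict: "clock": time; "qpos": joint angles; "qd": joint speeds; "effort": joint torques, N m; "position": TCP position; "ee_rot": TCP orientation; "contact_force": force on the tool from outside, world axes, zero at the start; "moment": the same for the moment, N m; "width": finger opening in m; "gripper_force": force on a finger pad.
Only numpy, scipy, OpenCV 4.12 (cv2) and the standard library are available. Lean on these libraries where they do the work, as an engineer would, in place of code of your own. Each camera call takes 0.05 s, during which the arm holds its last target. There are 200 camera calls.

## Working session

There is one attempt and no reset: what is moved stays moved. The work goes in short steps, Python scripts to look and compute and a tool call to move; the robot and the scene stay as the last step left them, time stands still between calls to the robot, and variables do not carry over. Pictures are saved under pics/ and viewed, at most 10 in all, crops included, and the job is handed in when it is done.

Besides the shell and the picture viewer there is one more tool, called after "Call:" as name(argument=value, ...) on one line, values as JSON. servo_tool: Moves the arm, as the interface text tells. Its arguments: {"type":"object","properties":{"increments":{"type":"array","items":{"type":"array","items":{"type":"number"}}},"squeeze":{"type":"number"}},"required":["increments"]}

```bash
mkdir -p pics; cat > h.py <<'E'
import numpy as np, cv2
from rig import manip, optics, finder
def cal(n):
    c=optics.get_calibration(n); f=200/np.tan(np.radians(c["fov_y"])/2)
    return f,c["cx"],c["cy"],np.array(c["world_to_cam"])
def ray(n,px,z):
    f,cx,cy,T=cal(n); d=T[:3,:3].T@np.array([(px[0]-cx)/f,(px[1]-cy)/f,1]); o=-T[:3,:3].T@T[:3,3]
    return o+d*(z-o[2])/d[2]
def proj(n,p):
    f,cx,cy,T=cal(n); q=T[:3,:3]@np.array(p)+T[:3,3]; return [f*q[0]/q[2]+cx,f*q[1]/q[2]+cy]
E
python3 - <<'E'
from h import *
np.set_printoptions(precision=4,suppress=True)
for n in("top","side"):
    im=optics.get_image(n); cv2.imwrite(f"pics/{n}0.png",im[:,:,::-1])
    f,cx,cy,T=cal(n); print(n,f,cx,cy,-T[:3,:3].T@T[:3,3],T[2,:3])
    for l in("rod_mid","bin_row","rod_bin","spacer_mid"):
        for r in finder.tip_of(l,n)[:3]: print(l,np.round(r["at"],1),round(r["p"],2))
        if l!="bin_row":
            for r in finder.silhouettes(l,n)[:4]: print("  sil",np.round(r["box"],1),round(r["p"],2))
print(manip.get_state())
E
```

```text
top 411.62246448753325 315.7537744309782 208.2159129533031 [0.3403 0.0325 1.1985] [ 0.1603 -0.0163 -0.9869]
rod_mid [253.5 286. ] 0.75
rod_mid [286.  140.8] 0.74
rod_mid [288.6 193.2] 0.73
  sil [351.9 252.7  14.2  18.6] 0.59
  sil [283.8 266.8  11.5  19.6] 0.58
  sil [284.  143.8  15.7  29.5] 0.53
  sil [327.6 186.3  11.3  26.7] 0.5
rod_bin [446.8 212.4] 0.77
  sil [452.3 208.   85.4  68.2] 0.84
spacer_mid [328.2 188.1] 0.76
spacer_mid [445.3 210.3] 0.49
  sil [330.4 185.7  10.1  25.8] 0.66
side 442.89463857583013 318.84975572199124 195.8607401357704 [0.4579 1.0386 0.6582] [ 0.0461 -0.8636 -0.502 ]
rod_mid [399.9 229.1] 0.95
rod_mid [377.2 212.6] 0.87
rod_mid [299.7 206.7] 0.77
  sil [234.4 211.1  24.1  45. ] 0.92
  sil [353.9 176.7  21.5  44.3] 0.62
  sil [398.6 232.2  19.9  58.2] 0.57
  sil [300.6 192.3  16.4  14.6] 0.56
bin_row [297.5 220. ] 0.72
rod_bin [315.5 156. ] 0.85
  sil [316.  148.5  63.3  41.4] 0.9
spacer_mid [287.5 188.7] 0.83
spacer_mid [299.  209.6] 0.4
  sil [290.1 173.9  24.8  18.5] 0.6
{'clock': 0.8, 'qpos': array([-1.3711,  0.2759,  1.5049, -0.    ,  1.3607, -0.121 ]), 'qd': array([-0.0001, -0.0002,  0.0001, -0.0017, -0.0001,  0.0011]), 'effort': array([  0.0001, -41.6597, -24.6091,  -0.0001,  -0.0001,   0.    ]), 'position': array([ 0.1813, -0.5457,  0.2394]), 'ee_rot': array([ 0.0001,  0.9872,  0.1597, -0.    ]), 'contact_force': array([ 0.0403, -0.6472,  0.2019]), 'moment': array([ 0.0404, -0.0118,  0.0303]), 'gripper_force': 0.0, 'width': 0.08554095093303975}
```

View pics/top0.png

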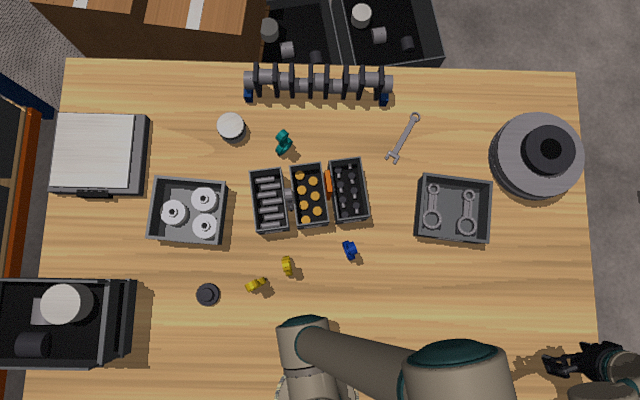

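View pics/side0.png

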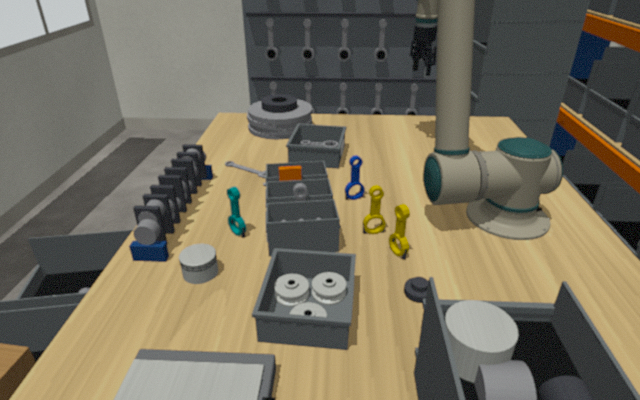

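The top view shows the steel rod in the left gap at about (290,195), and the spacer in the right gap at about (329,182). The rod bin is on the right at (453,208). In the side view the rod eye is at about (300,190). Next I'll enlarge both views for measurement.

```bash
python3 - <<'E'
from h import *
a=cv2.imread("pics/top0.png")[145:245,240:380]; b=cv2.imread("pics/side0.png")[150:250,255:350]
a=cv2.resize(a,None,fx=5.5,fy=5.5,interpolation=cv2.INTER_CUBIC); cv2.imwrite("pics/topc.png",a)
b=cv2.resize(b,None,fx=6,fy=6,interpolation=cv2.INTER_CUBIC); cv2.imwrite("pics/sidec.png",b)
s=manip.get_state()["position"]; print(proj("top",s),proj("side",s))
E
```

```text
[np.float64(561.6050628752705), np.float64(351.34685135460296)] [np.float64(420.672548065904), np.float64(75.60510905037358)]
```

View pics/topc.png

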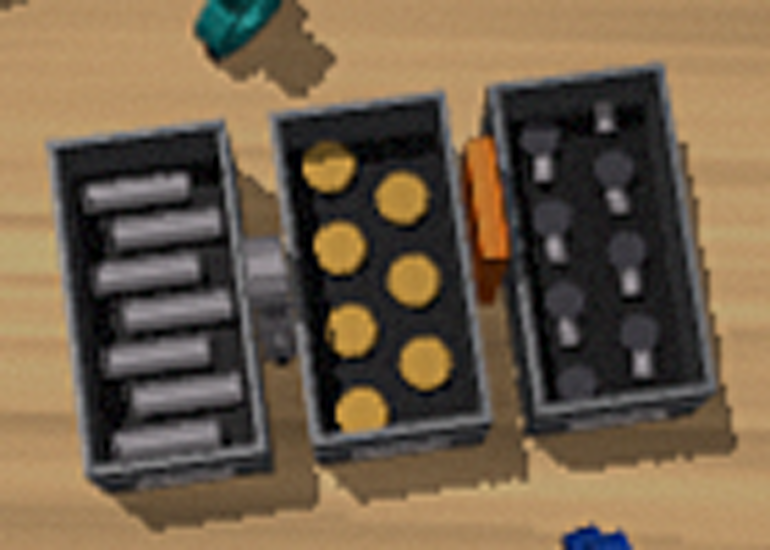

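View pics/sidec.png

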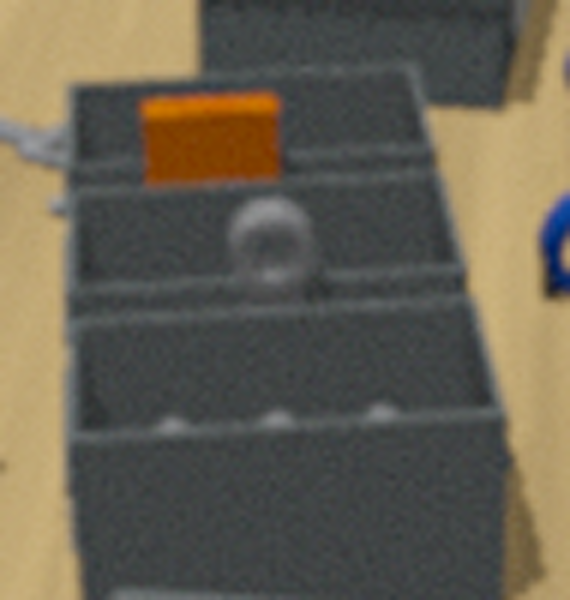

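```bash
cat >> h.py <<'E'
from scipy.optimize import least_squares
def R2(a): return np.array([[np.cos(a),-np.sin(a)],[np.sin(a),np.cos(a)]])
def fit(n,px,loc,z):
    loc=np.array(loc,float)
    def res(p):
        w=(R2(p[2])@loc.T).T+p[:2]
        return np.ravel([np.array(proj(n,[*q,z]))-u for q,u in zip(w,px)])
    w0=np.mean([ray(n,u,z)[:2] for u in px],0)
    r=least_squares(res,[*w0,0.1]); return r.x,r.fun.reshape(-1,2)
E
python3 - <<'E'
from h import *
np.set_printoptions(precision=4,suppress=True)
c=np.array([(50,143),(222,122),(268,450),(90,475),(273,115),(443,93),(488,415),(318,440),(490,88),(663,66),(712,385),(530,410)])/5.5+[240,145]
loc=[(sx*.085,yc+sy*.045) for yc in(.112,0,-.112) for sx,sy in((1,1),(1,-1),(-1,-1),(-1,1))]
x,r=fit("top",c,loc,.095); print("row",x,np.degrees(x[2]),r.round(1).tolist())
e=ray("side",np.array([271,244])/6+[255,150],.118); t=ray("top",np.array([266,260])/5.5+[240,145],.134)
for p in(e,t): print("eye",p,R2(x[2]).T@(p[:2]-x[:2]))
print("gap eye world",x[:2]+R2(x[2])@[ (R2(x[2]).T@(e[:2]-x[:2]))[0],.056])
# side check
print([np.array(proj("side",[*(x[:2]+R2(x[2])@q),.095])).round(1).tolist() for q in((-.085,.157),(.085,.157),(-.085,.067),(-.085,.045))])
im=cv2.imread("pics/top0.png")[155:260,400:505]; cv2.imwrite("pics/binc.png",cv2.resize(im,None,fx=5.5,fy=5.5,interpolation=cv2.INTER_CUBIC))
E
```

```text
row [0.5609 0.0335 0.1591] 9.118377363026186 [[-0.9, -0.4], [0.3, -0.8], [-0.1, 0.3], [-1.0, 0.3], [-1.0, -0.6], [0.4, -0.8], [1.0, 1.0], [-1.1, 1.0], [-0.3, -0.9], [0.2, -1.1], [1.1, 0.9], [1.4, 0.8]]
eye [0.5551 0.086  0.118 ] [0.0026 0.0528]
eye [0.5541 0.0878 0.134 ] [0.0018 0.0547]
gap eye world [0.5546 0.0892]
[[341.2, 219.2], [267.6, 223.6], [335.8, 199.6], [334.6, 195.2]]
```

View pics/binc.png

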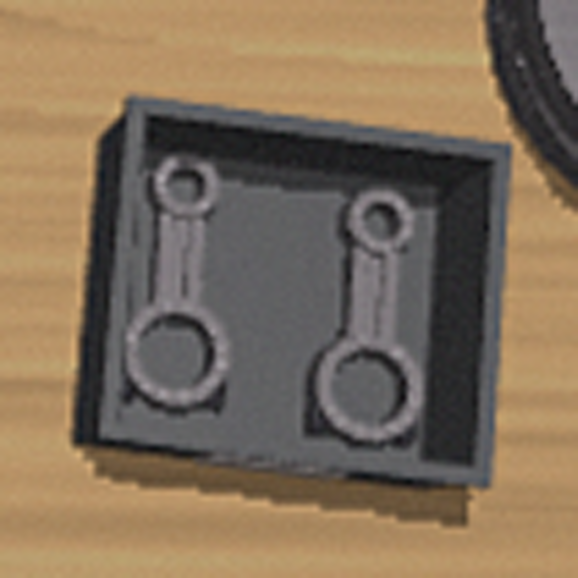

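```bash
cat >> h.py <<'E'
from scipy.spatial.transform import Rotation as Ro
def delta(target,yaw):
    "shift (cm, current tool axes) and rz (deg) to a target, tool down, tool x at world yaw (rad)"
    s=manip.get_state(); w,x,y,z=s["ee_rot"]; R=Ro.from_quat([x,y,z,w])
    D=Ro.from_euler("z",yaw)*Ro.from_euler("x",np.pi)
    print("clock",s["clock"],"pos",s["position"],"w",s["width"],"F",s["contact_force"],"grip",s["gripper_force"])
    print("shift before turn",100*R.inv().apply(np.array(target)-s["position"]),"after turn",100*D.inv().apply(np.array(target)-s["position"]),"turn",np.degrees((R.inv()*D).as_rotvec()))
E
python3 - <<'E'
from h import *
np.set_printoptions(precision=4,suppress=True)
c=np.array([(130,98),(510,147),(490,487),(98,437)])/5.5+[400,155]
loc=[(.085,.095),(.085,-.095),(-.085,-.095),(-.085,.095)]
x,r=fit("top",c,loc,.075); print("bin",x,np.degrees(x[2]),r.round(1).tolist())
m=ray("top",np.array([280,310])/5.5+[400,155],.015); print("channel",m,R2(x[2]).T@(m[:2]-x[:2]))
delta([.5545,.088,.24],.159)
E
```

```text
bin [ 0.533  -0.3762 -0.1082] -6.199421409114557 [[1.0, 1.1], [-1.2, 0.9], [-1.3, -1.0], [1.5, -0.9]]
channel [ 0.5324 -0.3832  0.015 ] [ 0.0002 -0.0069]
clock 0.8 pos [ 0.1813 -0.5457  0.2394] w 0.08554095093303975 F [ 0.0403 -0.6472  0.2019] grip 0.0
shift before turn [ 55.3984 -48.3734  -0.0744] after turn [ 46.8849 -56.6637  -0.0637] turn [0.0106 0.0011 9.2677]
```

Call:
servo_tool(increments=[[3.6,-3.1,0,0,0,0,-0.2],[3.6,-3.1,0,0,0,0,-0.2],[3.6,-3.1,0,0,0,0,-0.2],[3.6,-3.1,0,0,0,0,-0.2],[3.6,-3.1,0,0,0,0,-0.2]], squeeze=60)

```text
clock: 1.3
position: [0.3039, -0.3402, 0.2395]
ee_rot: [0.0, 0.987, 0.159, 0.0]
contact_force: [0.2, -0.4, 0.7]
width: 0.051
gripper_force: 0.0
```

Call:
servo_tool(increments=[[3.6,-3.1,0,0,0,0,-0.2],[3.6,-3.1,0,0,0,0,-0.2],[3.6,-3.1,0,0,0,0,-0.2],[3.6,-3.1,0,0,0,4.6,-0.2],[3.3,-3.4,0,0,0,4.6,-0.2]])

```text
clock: 1.8
position: [0.4255, -0.1362, 0.2396]
ee_rot: [0.0, 0.997, 0.078, 0.0]
contact_force: [0.9, -1.4, 0.3]
width: 0.0511
gripper_force: 0.0
```

```bash
python3 - <<'E'
from h import *
np.set_printoptions(precision=4,suppress=True)
delta([.5545,.088,.20],.159)
E
```

```text
clock 1.8 pos [ 0.4255 -0.1362  0.2396] w 0.05114380879000828 F [ 0.9419 -1.3704  0.2556] grip 0.0
shift before turn [ 16.2377 -20.1329   3.9609] after turn [ 16.2853 -20.0938   3.9643] turn [ 0.0511 -0.0511 -0.1254]
```

Call:
servo_tool(increments=[[3.2,-3.8,0,0,0,0,-0.2],[3.2,-3.8,0,0,0,0,-0.2],[3.2,-3.8,0,0,0,0,-0.2],[3.2,-3.8,0,0,0,0,-0.2],[3.0,-3.8,2,0,0,0,-0.2]])

```text
clock: 2.3
position: [0.5523, 0.0752, 0.2225]
ee_rot: [0.0, 0.997, 0.08, 0.003]
contact_force: [0.9, -0.1, -0.7]
width: 0.0513
gripper_force: 0.0
```

Call:
servo_tool(increments=[[0.4,-1.0,2,0,0,0,-0.2],[0,0,0,0,0,0,-0.2],[0,0,0,0,0,0,-0.2],[0,0,0,0,0,0,-0.2],[0,0,0,0,0,0,-0.2]])

```text
clock: 2.8
position: [0.5521, 0.0823, 0.2015]
ee_rot: [0.0, 0.997, 0.079, 0.001]
contact_force: [0.3, -0.1, 0.1]
width: 0.0513
gripper_force: 0.0
```

```bash
python3 - <<'E'
from h import *
np.set_printoptions(precision=4,suppress=True)
delta([.5545,.088,.112],.159)
t=optics.get_image("top")[145:245,240:380,::-1]; s=optics.get_image("side")[110:230,245:365,::-1]
out=np.hstack([cv2.resize(t,(490,350),interpolation=cv2.INTER_CUBIC),cv2.resize(s,(310,310),interpolation=cv2.INTER_CUBIC)[:310].copy() if 0 else cv2.copyMakeBorder(cv2.resize(s,(310,310),interpolation=cv2.INTER_CUBIC),0,40,0,0,cv2.BORDER_CONSTANT)])
cv2.imwrite("pics/above.png",out)
st=manip.get_state(); p=st["position"]; print("tcp proj",proj("top",p),proj("side",p))
E
```

```text
clock 2.8 pos [0.5521 0.0823 0.2015] w 0.051308887885983236 F [ 0.2561 -0.0874  0.1281] grip 0.0
shift before turn [ 0.3119 -0.5305  8.9551] after turn [ 0.3318 -0.5243  8.9548] turn [ 0.0385 -0.1263 -0.0236]
tcp proj [np.float64(289.23539003499815), np.float64(187.7755827384309)] [np.float64(300.83639401337894), np.float64(159.6655311967223)]
```

View pics/above.png

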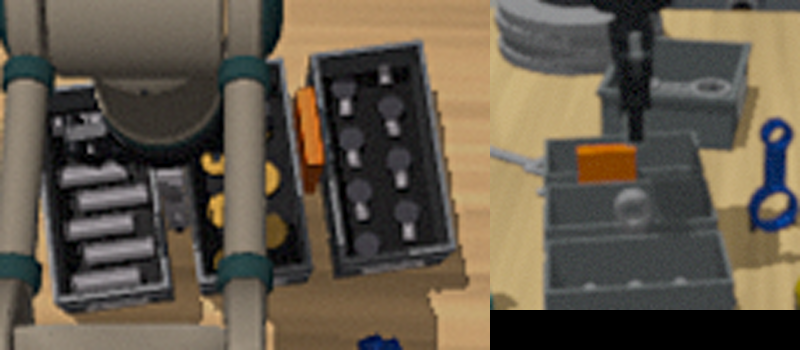

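The side view shows the fingertips at about (301,165), over the eye at about (300,190), so the alignment is right. I'll correct by a few mm and descend.

Call:
servo_tool(increments=[[0.3,-0.5,1,0,0,0,-0.2],[0,0,2,0,0,0,-0.2],[0,0,2,0,0,0,-0.2],[0,0,2,0,0,0,-0.2],[0,0,1.9,0,0,0,-0.2]], squeeze=50)

```text
clock: 3.4
position: [0.5536, 0.089, 0.1099]
ee_rot: [-0.0, 0.997, 0.08, -0.0]
contact_force: [0.2, -0.1, 0.5]
width: 0.0512
gripper_force: 0.0
```

Call:
servo_tool(increments=[[0,0,0,0,0,0,-0.2],[0,0,0,0,0,0,0],[0,0,0,0,0,0,0.2],[0,0,0,0,0,0,1],[0,0,0,0,0,0,1]])

```text
clock: 3.9
position: [0.5548, 0.0891, 0.1124]
ee_rot: [-0.0, 0.997, 0.08, 0.001]
contact_force: [-0.1, 1.4, 2.6]
width: 0.0168
gripper_force: 49.5
```

Call:
servo_tool(increments=[[0,0,0,0,0,0,1],[0,0,-1,0,0,0,1],[0,0,-2,0,0,0,1],[0,0,-2,0,0,0,1],[0,0,-2,0,0,0,1]], squeeze=80)

```text
clock: 4.4
position: [0.5529, 0.0887, 0.1814]
ee_rot: [0.0, 0.997, 0.08, -0.001]
contact_force: [1.3, -0.4, -3.3]
width: 0.0168
gripper_force: 78.1
```

Call:
servo_tool(increments=[[0,0,-2.5,0,0,0,1],[0,0,-2.5,0,0,0,1],[0,0,-2.5,0,0,0,1],[0,0,-2.5,0,0,0,1],[0,0,-1,0,0,0,1]])

```text
clock: 4.9
position: [0.5543, 0.0888, 0.2935]
ee_rot: [0.0, 0.997, 0.08, 0.001]
contact_force: [0.8, 0.1, -3.1]
width: 0.0169
gripper_force: 78.2
```

```bash
python3 - <<'E'
from h import *
np.set_printoptions(precision=4,suppress=True)
delta([.5324,-.383,.29],-.108)
s=optics.get_image("side")[60:260,200:400,::-1]
cv2.imwrite("pics/lift.png",cv2.resize(s,(560,560),interpolation=cv2.INTER_CUBIC))
E
```

```text
clock 4.9 pos [0.5543 0.0888 0.2935] w 0.01690071753804091 F [ 0.7683  0.0887 -3.0581] grip 78.23044538497925
shift before turn [-9.691  46.2273  0.3529] after turn [ 2.907  47.1426  0.3487] turn [ 0.0176 -0.1719 15.3673]
```

View pics/lift.png

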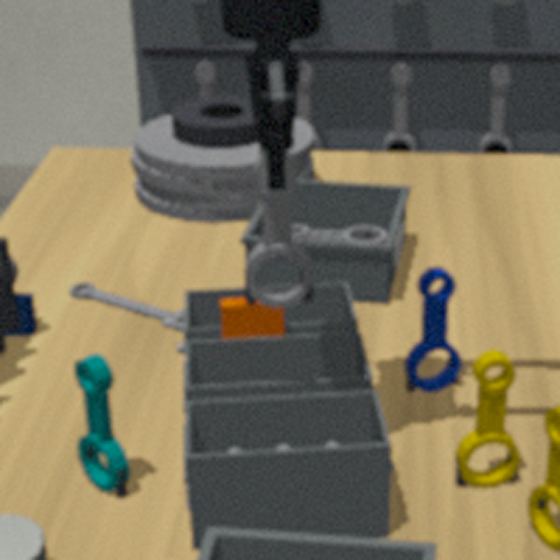

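The rod is held upright with its foot around z = 0.18 m, clear of the spacer. Now I'll turn it and carry it over.

Call:
servo_tool(increments=[[0,0,0,0,0,5.1,1],[0,0,0,0,0,5.1,1],[0.1,2,0,0,0,5.2,1],[0.2,3,0,0,0,0,1],[0.3,4,0,0,0,0,1]])

```text
clock: 5.45
position: [0.5509, -0.0008, 0.2894]
ee_rot: [-0.0, 0.999, -0.053, -0.002]
contact_force: [1.1, -0.5, -3.2]
width: 0.0169
gripper_force: 78.7
```

Call:
servo_tool(increments=[[0.3,4,0,0,0,0,1],[0.3,4,0,0,0,0,1],[0.3,4,0,0,0,0,1],[0.3,4,0,0,0,0,1],[0.3,4,0,0,0,0,1]])

```text
clock: 5.95
position: [0.544, -0.2029, 0.2894]
ee_rot: [-0.001, 0.999, -0.054, -0.002]
contact_force: [0.8, 0.3, -3.5]
width: 0.0167
gripper_force: 78.7
```

Call:
servo_tool(increments=[[0.3,4,0,0,0,0,1],[0.2,4,0,0,0,0,1],[0.1,4,0,0,0,0,1],[0.1,3,0,0,0,0,1],[0,2,0,0,0,0,1]])

```text
clock: 6.45
position: [0.5326, -0.3735, 0.2889]
ee_rot: [-0.001, 0.998, -0.055, -0.002]
contact_force: [0.3, -0.1, -3.4]
width: 0.0174
gripper_force: 78.7
```

```bash
python3 - <<'E'
from h import *
np.set_printoptions(precision=4,suppress=True)
delta([.5324,-.383,.20],-.108)
E
```

```text
clock 6.45 pos [ 0.5326 -0.3735  0.2889] w 0.01736630311313548 F [ 0.2772 -0.1365 -3.3766] grip 78.72520923614502
shift before turn [0.1174 0.9585 8.8847] after turn [0.086  0.9467 8.8864] turn [-0.0774  0.1877 -0.1373]
```

Next I'll bring the rod over the middle channel of the bin, with its foot at about z = 0.09, and take a look.

Call:
servo_tool(increments=[[0.1,0.9,1.5,0,0,0,1],[0,0,2.5,0,0,0,1],[0,0,2.5,0,0,0,1],[0,0,2.4,0,0,0,1],[0,0,0,0,0,0,1]])

```text
clock: 6.95
position: [0.5314, -0.3768, 0.1967]
ee_rot: [-0.004, 0.999, -0.054, -0.004]
contact_force: [-0.6, 0.5, -3.7]
width: 0.0169
gripper_force: 78.7
```

```bash
python3 - <<'E'
from h import *
np.set_printoptions(precision=4,suppress=True)
delta([.5324,-.383,.122],-.108)
t=optics.get_image("top")[150:260,400:510,::-1]; s=optics.get_image("side")[60:180,260:380,::-1]
cv2.imwrite("pics/overbin.png",np.hstack([cv2.resize(i,(400,400),interpolation=cv2.INTER_CUBIC) for i in(t,s)]))
E
```

```text
clock 6.95 pos [ 0.5314 -0.3768  0.1967] w 0.016916016408253125 F [-0.6477  0.5093 -3.7163] grip 78.73685359954834
shift before turn [0.2359 0.6642 7.462 ] after turn [0.1685 0.6089 7.4686] turn [-0.4235  0.5194  0.0314]
```

View pics/overbin.png

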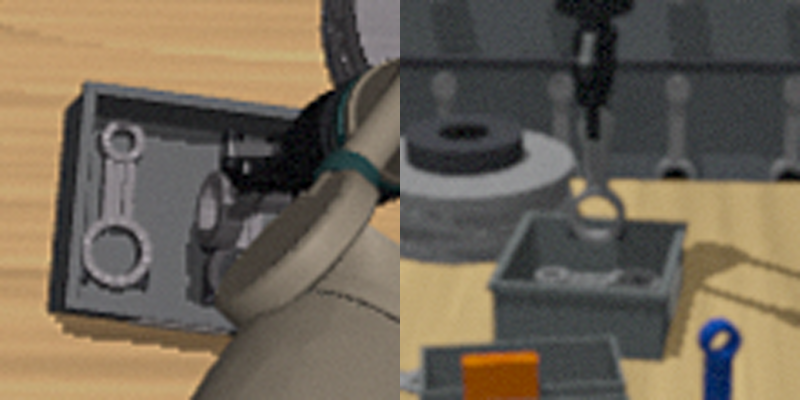

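The rod hangs upright over the middle of the bin: the foot is at about (458,206) in the top view, and the channel between the two lying rods sits below it. Descending.

Call:
servo_tool(increments=[[0.1,0.5,1.5,0,0,0,1],[0,0,1.5,0,0,0,1],[0,0,1.5,0,0,0,1],[0,0,1.5,0,0,0,1],[0,0,1,0,0,0,1]])

```text
clock: 7.55
position: [0.5342, -0.3858, 0.1315]
ee_rot: [0.0, 0.999, -0.054, 0.0]
contact_force: [-1.0, 0.5, -3.6]
width: 0.017
gripper_force: 78.7
```

Call:
servo_tool(increments=[[0,0,0.4,0,0,0,1],[0,0,0,0,0,0,1],[0,0,0,0,0,0,1],[0,0,0,0,0,0,1],[0,0,0,0,0,0,1]])

```text
clock: 8.05
position: [0.5345, -0.3859, 0.129]
ee_rot: [0.001, 0.999, -0.054, 0.001]
contact_force: [0.9, -0.0, -3.1]
width: 0.0168
gripper_force: 78.7
```

Call:
servo_tool(increments=[[0,0,0.3,0,0,0,1],[0,0,0.3,0,0,0,1],[0,0,0.2,0,0,0,1],[0,0,0.1,0,0,0,1],[0,0,0,0,0,0,1]])

```text
clock: 8.55
position: [0.534, -0.3855, 0.1189]
ee_rot: [-0.0, 0.999, -0.054, -0.0]
contact_force: [-1.1, -0.1, -3.5]
width: 0.0168
gripper_force: 78.9
```

Call:
servo_tool(increments=[[0,0,0,0,0,0,0.5],[0,0,0,0,0,0,0.3],[0,0,0,0,0,0,0],[0,0,0,0,0,0,-0.3],[0,0,0,0,0,0,-0.3]])

```text
clock: 9.05
position: [0.5343, -0.3857, 0.1196]
ee_rot: [0.0, 0.999, -0.054, 0.0]
contact_force: [0.3, 0.2, 0.4]
width: 0.0554
gripper_force: 0.0
```

Call:
servo_tool(increments=[[0,0,-1,0,0,0,-0.3],[0,0,-2,0,0,0,-0.3],[0,0,-3,0,0,0,-0.3],[0,0,-4,0,0,0,-0.3],[0,0,-4,0,0,0,-0.3]])

```text
clock: 9.55
position: [0.5339, -0.3854, 0.2611]
ee_rot: [0.0, 0.999, -0.054, -0.0]
contact_force: [1.1, -0.2, 0.2]
width: 0.0554
gripper_force: 0.0
```

```bash
python3 - <<'E'
from h import *
s0=manip.get_state(); print(s0["clock"],s0["width"],s0["contact_force"])
t=optics.get_image("top")[150:260,400:510,::-1]; s=optics.get_image("side")[90:210,240:360,::-1]
cv2.imwrite("pics/rel.png",np.hstack([cv2.resize(i,(400,400),interpolation=cv2.INTER_CUBIC) for i in(t,s)]))
E
```

```text
9.55 0.055415853481530976 [ 1.14265983 -0.16009211  0.15249196]
```

View pics/rel.png

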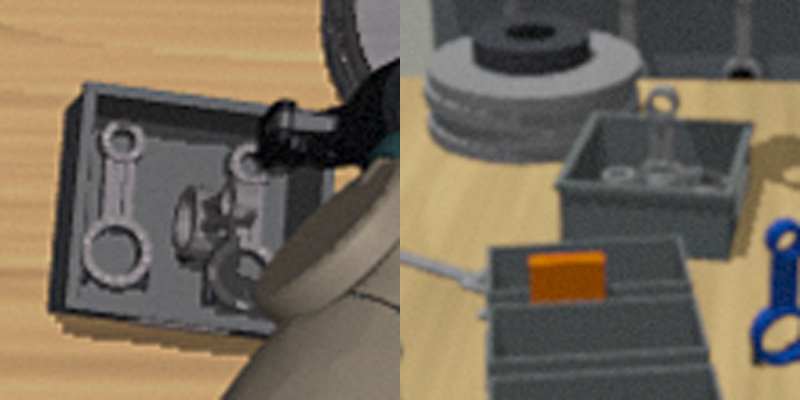

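The rod stands on the bin floor between the other two. I'll let a second pass and check that it isn't moving.

Call:
servo_tool(increments=[[0,0,-2,0,0,0,-0.3],[0,0,0,0,0,0,-0.3],[0,0,0,0,0,0,-0.3],[0,0,0,0,0,0,-0.3],[0,0,0,0,0,0,-0.3]])

```text
clock: 10.15
position: [0.5338, -0.3852, 0.2779]
ee_rot: [-0.001, 0.999, -0.054, -0.001]
contact_force: [1.3, 0.4, 0.1]
width: 0.0556
gripper_force: 0.0
```

```bash
python3 - <<'E'
from h import *
a=cv2.resize(optics.get_image("side")[90:210,240:360,::-1],(400,400),interpolation=cv2.INTER_CUBIC)
b=cv2.imread("pics/rel.png")[:,400:]
print("rod region shift",cv2.phaseCorrelate(b[80:190,220:300,1].astype(np.float32),a[80:190,220:300,1].astype(np.float32)), np.abs(a[80:190,220:300].astype(int)-b[80:190,220:300]).mean(), np.abs(a[200:,:].astype(int)-b[200:,:]).mean())
p=(0.534,-.3855,.0725+.0505); print(proj("side",p))
E
```

```text
rod region shift ((-0.11639870978567757, -0.02633731288842256), 0.613475436170896) 2.587727272727273 2.2234541666666665
[np.float64(318.7024904996042), np.float64(121.24215110262911)]
```

The rod is at rest: the eye is seen at (318.6,120), and a rod standing on the floor should put it at (318.7,121). Handing in.

```bash
python3 -c "
from rig import manip
print(manip.sign_off())"
```

```text
the job is handed in; nothing more can be done
None
```

I pulled the steel rod from its gap and released it inside the rod bin, where it stands at rest on the floor between the other two; the spacer plate is still in its gap, and I handed the job in at about 10 s (no verdict came back).

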